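# Latch the phone transport case

### The job

Close the lid of the dark transport case onto its rubber seal, hook the cross bar of the latch's steel loop over the brass keeper on the lid, and press the red lever down past its centre until it stays fully shut and holds the lid tight. Work gently: never bang or force the lid, the lever or the hook, and leave the screwdriver, the tape roll and the battery beside the case where they are.

Things in the scene. Friction and masses are not known exactly. Their poses are not given: they have to be found in the camera images.
- case: Dark blue-grey case fixed to the bench, 210 x 190 mm, 110 high shut. Origin: centre of the underside; x runs from the latch side (-x) to the hinge side, z up. The front rises at 45 degrees from x -105, z 25 mm through the lid's seam (x -45, z 85) to the lid's top edge (x -20, z 110). The latch works in the plane y = 0. Below, 'up the slope' is case (0.707, 0, 0.707), 'out' is (-0.707, 0, 0.707).
- lid (a joint): Angle of the lid about its hinge along the back edge (case x 105, z 85 mm), rad; 0 = pressed fully home (hard stop at -0.012), grows as the front rises. A stiff hinge (0.35 N m) keeps it where it is left. A springy rubber seal under its front edge (9 N per mm) stands 4 mm proud: unlatched, the closed lid rests at about 0.025; latched it reads between 0 and 0.012.
- lid_shell: The lid, lighter blue-grey, flat top 125 x 190 mm, with the brass keeper on its sloping front. Origin on the hinge line, mid width; axes as the case's when shut.
- lid_press (a point): Point on the flat top of the lid, mid width, 15 mm behind its front top edge: a good place to press it down. It moves with the lid; lid shut, it lies at case x -5, z 112 mm.
- keeper_seat (a point): Nominal centre of the hooked bar's place in the keeper's groove (case x -54, z 114 mm, lid shut); x up the slope, z out. The keeper is clamped in slots: its true groove is up to 6 mm in or out of this. From the true seat: keeper 12 mm wide, groove 7 mm wide, floor 2.5 mm below, open up the slope; outer lip 3.5 to 6.5 mm out, ending 2 mm up the slope; inner wall (backstop) 3.5 mm in, rising 9.5 mm.
- bar (a point): Centre of the steel cross bar (5 mm thick, along the case's y) at the free end of the latch's steel loop. Round flat-ended studs, 8 mm in diameter, make it 34 mm wide: pinch it by the studs, fingers closing along the case's y. To hook it, pass it over the keeper's outer lip, feel for the backstop with light force, then lower it down the slope into the groove.
- bail: The steel loop: two flat arms 56 mm long from its pin to the bar, 24 mm over the arms. Origin on its pin, which sits on the lever 12 mm from the lever pin; x points to the bar. It swings about the case's y and stays where it is left (slight friction). Bar and lever pin can be 44 to 68 mm apart; the lever follows when the bar is carried.
- lever_pin (a point): The fixed pin about which the lever turns, along the case's y: 30 mm down the slope from the seam and 27 mm out (case x -85, z 83 mm).
- lever (a joint): Angle of the red lever, rad. 0 = fully shut (hard stop), pointing down along the slope; at 0.79 it points level to the front, at 1.57 straight out of the slope. Stays where it is left. With the bar hooked it comes under load below 1.3 to 1.5, takes about 5 N at the handle, passes its dead centre near 0.44 and then snaps shut by itself.
- lever_grip: Red plastic lever handle, 28 mm wide, 5 mm thick, 27 to 53 mm from the lever pin, dark ribs on the face to press. Origin on the lever pin; its -x axis points along the handle to its end, z out of the ribbed face.
- lever_pad (a point): Middle of the ribbed outer face of the red handle, 44 mm from the lever pin.
- screwdriver_blue: Loose blue precision screwdriver, 172 mm, a bystander. Origin under its middle.
- tape_amber: Loose roll of amber tape, 52 mm across, 12 mm high, a bystander. Origin at the centre of its underside.
- battery_pack: Loose flat black phone battery, 46 x 79 x 5 mm, a bystander. Origin under its middle.

How it is judged:
On the way, in this order (a step that is already met when the one before it is completed fails the run):
1. the lid is down on its seal (value of joint lid below 0.04 rad), for 0.2 s.
2. the cross bar is hooked in the keeper, with the lid down (x of bar in the frame of keeper_seat between -0.004 and 0.003 m and z of bar in the frame of keeper_seat between -0.0085 and 0.0085 m and value of joint lid below 0.04 rad), for 0.2 s.
3. the lever is pressed shut with the bar still hooked (value of joint lever below 0.15 rad and x of bar in the frame of keeper_seat between -0.004 and 0.003 m and z of bar in the frame of keeper_seat between -0.0085 and 0.0085 m), for 0.2 s.
At the end, for the whole second after the job is handed in: Lever shut (below 0.15 rad), bar hooked (along the slope 4 mm below to 3 mm above its nominal seat, within 8.5 mm in or out), lid held tight (below 0.016 rad, under 2.5 mm at its front edge), screwdriver, tape roll and battery within 30 mm of their starts (all of step 3 and value of joint lid below 0.016 rad and velocity of joint lid below 0.05 rad/s and distance of each of screwdriver_blue, tape_amber, battery_pack from where it was at the start of the episode below 0.03 m); the robot touches nothing.
It fails at once if the fingers press on the lid with more than 25 N (contact force between the fingers and lid_shell above 25 N).
It fails at once if the fingers press on the lever handle with more than 25 N (contact force between the fingers and lever_grip above 25 N).
It fails at once if while the fingers hold the loop, its bar is forced against the keeper with more than 25 N (contact force between bail and lid_shell above 25 N and contact force between the fingers and bail above 1 N).
It fails at once if the bar is forced against the keeper with more than 110 N (contact force between bail and lid_shell above 110 N).
It fails at once if the screwdriver, tape roll or battery is shoved more than 30 mm (distance of any of screwdriver_blue, tape_amber, battery_pack from where it was at the start of the episode above 0.03 m).
It also fails if it takes over 64 s, if anything falls off the work surface, if the arm or the gripper's body presses on something with over 40 N, if the wrist force passes 120 N, or if a joint passes its speed limit or range.

### The arm

A 7-joint arm with a two-finger parallel gripper is mounted at the origin on a cart in front of the work surface, level with it; the furniture and walls round the work are solid. World frame = base frame: x ahead of the robot, y to its left, z up, the work surface at z = 0. Lengths are in m, angles in rad, forces in N, time in s.
With the tool pointing down it reaches from about 0.4 to 0.875 m from the base axis. Payload 19.3 kg.
Tool frame: the origin (TCP) lies at the very end of the fingers, on their centre line; the grasp point (between the pads) lies 19 mm behind it; z points along the fingers, y is the direction in which the jaws open and shut (so a half turn about z gives the same grasp; the last joint's range is limited). The gripper opens to 85 mm and grips with 20 to 120 N. Pads are 22 mm wide; open, the fingers measure 114 mm over their backs; the gripper's body (76 mm by 85 mm) begins 54 mm behind the grasp point. The pads swing forward as they close: fully open they stand 13 mm farther back than shut.
Start: joints at [1.131, 0.521, -0.036, 1.599, 0.021, 1.021, -0.113], TCP at [0.226, -0.583, 0.231] pointing down, gripper open.
Joint ranges: [-2.91, 2.91], [-0.3, 2.13], [-1.5, 1.42], [0.17, 2.43], [-1.26, 4.41], [0.16, 1.93], [-2.52, 2.52]. Speed limits (rad/s): [1.89, 1.89, 2.39, 2.39, 3.01, 3.01, 3.01].

### API

Orientations are given as [roll, pitch, yaw] about the fixed x, y, z axes, in that order (R = Rz(yaw) Ry(pitch) Rx(roll)).
In Python, from workcell import bot, vision, job_done gives the robot as it stands.
- The arm moves only by the tool arm_command, never from a script. Its arguments are lists of equal length, an entry for each row: "gripper": the finger opening in cm, from 0 to 8.54; "slide": the shift along the tool's x, y, z in cm, a list of three; "turn": the turn, a rotation vector about the tool's x, y, z in degrees, a list of three. A call has 1 to 5 rows; each row is the pose to reach, as a shift and turn from the pose commanded when the call began, along the tool's axes at that moment; what a row does not reach only later rows make up. A row lasts 1/8 s, in which the tool goes at most 62.5 mm and 10.7 degrees, less where a joint would pass 70% of its speed; a pose out of reach is approached as far as the arm can. A call with a gripper value outside its range is refused whole. The fingers move at their own pace and stop on an object; "force" is the grip in N (left out, the last holds). Time passes only in rows, so rows that repeat a pose let the fingers close. It gives the time, the measured TCP pose, the force and the opening at its end, in the units of the state.
- bot.observe(): the state, without advancing time (a new reading comes with each control period).
- vision.grab_frame(name): name is "side" or "top" or "wrist"; returns the picture (400x640x3 uint8, blue, green, red); there is no depth.
- vision.camera_model(name): a dict with "mtx" (3x3 intrinsics, pixels), "T" (4x4, takes a point from camera to world coordinates). Camera axes: x right, y down, z forward; pixel columns grow to the right and rows downward; lengths in m; the calibration is good to about 2 mm. A picture is of the moment at which its call begins: read the wrist's pose just before it. camera_model takes no time and is no camera call; for the wrist camera it gives the pose at the moment of the call.
- job_done(): hands the job in, once; it reports no verdict.
The state is a dict: "clock": time; "qpos": joint angles; "qd": joint speeds; "joint_efforts": joint torques, N m; "position": TCP position; "tool_rot": TCP orientation; "force": force on the tool from outside, world axes, zero at the start; "moment": the same for the moment, N m; "grip_width": finger opening in m.
Only numpy, scipy, OpenCV 4.12 (cv2) and the standard library are available. Lean on these libraries where they do the work, as an engineer would, in place of code of your own. Each camera call takes 0.05 s, during which the arm holds its last target. There are 200 camera calls.

## Working session

There is one attempt and no reset: what is moved stays moved. The work goes in short steps, Python scripts to look and compute and a tool call to move; the robot and the scene stay as the last step left them, time stands still between calls to the robot, and variables do not carry over. Pictures are saved under pics/ and viewed, about 8 in all and at most 12, crops included, and the job is handed in when it is done.

Besides the shell and the picture viewer there is one more tool, called after "Emit:" as name(argument=value, ...) on one line, values as JSON. arm_command: Moves the arm, as the interface text tells. Its arguments: {"type":"object","properties":{"gripper":{"type":"array","items":{"type":"number"}},"slide":{"type":"array","items":{"type":"array","items":{"type":"number"}}},"turn":{"type":"array","items":{"type":"array","items":{"type":"number"}}},"force":{"type":"number"}},"required":["gripper","slide","turn"]}

```bash
mkdir -p pics; python3 - <<'E'
from workcell import bot, vision
import cv2,numpy as np
s=bot.observe();print(s)
a=vision.grab_frame("side");b=vision.grab_frame("top")
cv2.imwrite("pics/side.png",a);cv2.imwrite("pics/top.png",b)
for n in("side","top","wrist"):
    m=vision.camera_model(n);print(n,np.round(m["mtx"],1).tolist(),np.round(m["T"],4).tolist())
E
```

```text
{'clock': 0.0, 'qpos': array([ 1.13078305,  0.52203889, -0.03633587,  1.59997186,  0.02120926,
        1.02107144, -0.11280036]), 'qd': array([-0.00014146,  0.00155741,  0.00115111,  0.00017083,  0.00169549,
        0.00092589,  0.00018322]), 'joint_efforts': array([ 7.90771392e-04, -9.27108407e+01,  1.97929189e+00, -3.69936311e+01,
        1.76413829e-02,  7.95203377e-03, -9.38050653e-05]), 'position': array([ 0.22575726, -0.58246582,  0.23072307]), 'tool_rot': array([-3.14049134e+00,  8.05027203e-05,  3.69814508e-01]), 'force': array([ 0.25642646, -0.32867505,  0.04330662]), 'moment': array([0.02705838, 0.0186145 , 0.01035123]), 'grip_width': 0.08504648205081018}
side [[498.9, 0.0, 311.7], [0.0, 498.9, 203.6], [0.0, 0.0, 1.0]] [[0.9969, -0.0592, 0.0524, 0.518], [-0.0787, -0.685, 0.7242, -1.1083], [-0.007, -0.7261, -0.6876, 0.8986], [0.0, 0.0, 0.0, 1.0]]
top [[435.2, 0.0, 318.6], [0.0, 435.2, 202.0], [0.0, 0.0, 1.0]] [[0.0236, -0.9901, 0.1385, 0.4117], [-0.9997, -0.0235, 0.0026, -0.2244], [0.0007, -0.1385, -0.9904, 1.0744], [0.0, 0.0, 0.0, 1.0]]
wrist [[349.4, 0.0, 317.7], [0.0, 349.4, 203.8], [0.0, 0.0, 1.0]] [[0.3613, -0.8864, -0.2896, 0.3012], [-0.9325, -0.3436, -0.1115, -0.5529], [-0.0007, 0.3103, -0.9506, 0.3732], [0.0, 0.0, 0.0, 1.0]]
```

View pics/side.png

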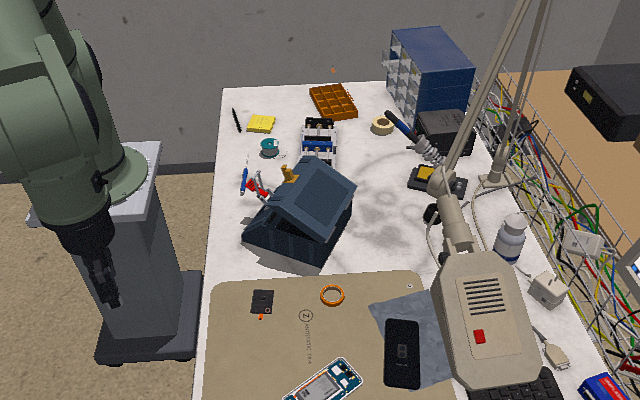

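View pics/top.png

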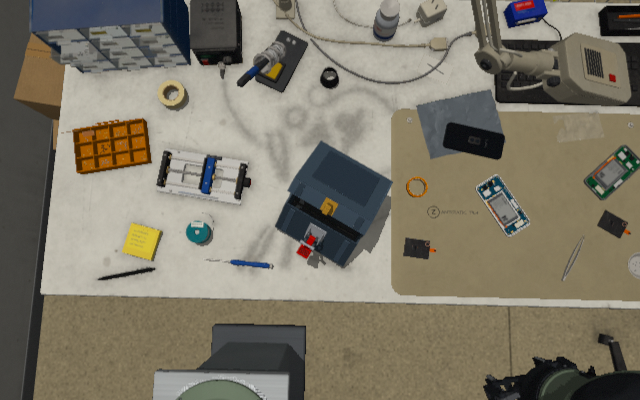

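```bash
python3 - <<'E'
import cv2,numpy as np
a=cv2.imread("pics/side.png")[150:275,235:365];b=cv2.imread("pics/top.png")[135:275,265:395]
a=cv2.resize(a,None,fx=3,fy=3,interpolation=2);a=a[:375,:390]
f=lambda p,x0,y0,x1,y1,w,h:cv2.resize(cv2.imread(p)[y0:y1,x0:x1],(w,h),interpolation=cv2.INTER_CUBIC)
c=np.hstack([f("pics/side.png",235,150,365,275,400*130//130,385),f("pics/top.png",265,135,395,260+0,400,385)])
cv2.imwrite("pics/c1.png",c)
E
```

```text
(no output)
```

View pics/c1.png

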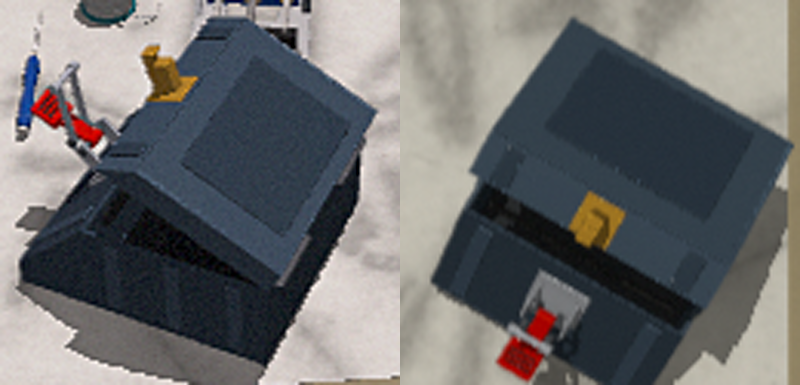

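```bash
cat > h.py <<'E'
import cv2,numpy as np
from scipy.optimize import least_squares
from scipy.spatial.transform import Rotation as R
CAM={"side":(np.array([[498.9,0,311.7],[0,498.9,203.6],[0,0,1]]),np.array([[0.9969,-0.0592,0.0524,0.518],[-0.0787,-0.685,0.7242,-1.1083],[-0.007,-0.7261,-0.6876,0.8986],[0,0,0,1]])),
"top":(np.array([[435.2,0,318.6],[0,435.2,202.0],[0,0,1]]),np.array([[0.0236,-0.9901,0.1385,0.4117],[-0.9997,-0.0235,0.0026,-0.2244],[0.0007,-0.1385,-0.9904,1.0744],[0,0,0,1]]))}
def proj(cam,P):
    K,T=CAM[cam] if isinstance(cam,str) else cam
    p=(np.atleast_2d(P)-T[:3,3])@T[:3,:3]
    q=p@K.T; return q[:,:2]/q[:,2:]
def c2w(c,P): # c=[x,y,yaw]
    return R.from_euler('z',c[2]).apply(P)+[c[0],c[1],0]
def lidp(th,P): # P rel hinge -> case ; opening raises the front (-x)
    return R.from_euler('y',th).apply(P)+[.105,0,.085]
E
cat > fit.py <<'E'
from h import *
S=lambda u,v:(235+u*.325,150+v*125/385); T=lambda u,v:(265+(u-400)*.325,135+v*125/385)
B=[("side",(-105,-95,0),S(22,283)),("side",(105,-95,0),S(262,363)),("side",(-105,-95,25),S(22,258)),
("top",(-105,95,25),T(432,283))]
L=[("side",(0,95,25),S(378,112)),("side",(0,-95,25),S(280,285)),("side",(-125,-95,25),S(128,173)),("top",(0,95,25),T(573,18)),("top",(0,-95,25),T(793,148)),("top",(-150,95,0),T(470,172)),("top",(-150,-95,0),T(705,308)),("side",(-125,95,25),S(245,22))]
def res(p):
    r=[]
    for c,P,px in B: r.append(proj(c,c2w(p,np.array([P])/1e3))[0]-px)
    for c,P,px in L: r.append(proj(c,c2w(p,lidp(p[3],np.array([P])/1e3)))[0]-px)
    return np.ravel(r)
s=least_squares(res,[.45,-.25,-.48,.4],loss='soft_l1')
print(s.x);print(np.round(res(s.x).reshape(-1,2),1))
E
python3 fit.py
```

```text
[ 0.54347903 -0.25105888 -0.50994768  0.45696109]
[[-0.9  0.3]
 [ 0.2  2.4]
 [-2.   1.4]
 [-0.7 -1.2]
 [-0.7  0.1]
 [-0.7 -2.5]
 [ 0.8  0.4]
 [ 0.1 -1.2]
 [ 1.1 -1.9]
 [-0.7 -0.3]
 [-0.3  0.6]
 [-0.3 -0.8]]
```

```bash
cat >> h.py <<'E'
C=np.array([.5435,-.2511,-.510])
RT=R.from_euler('z',C[2])*R.from_euler('x',np.pi)   # vertical tool aligned to case
def case(P): return c2w(C,np.array(P)/1e3)
def go(pos,Rt=RT):
    from workcell import bot
    s=bot.observe(); R0=R.from_euler('xyz',s["tool_rot"])
    d=R0.inv().apply(np.array(pos)-s["position"])*100; t=(R0.inv()*Rt).as_rotvec(degrees=True)
    print("slide",np.round(d,2),"turn",np.round(t,2))
def st():
    from workcell import bot
    s=bot.observe(); R0=R.from_euler('xyz',s["tool_rot"])
    pc=R.from_euler('z',-C[2]).apply(s["position"]-[C[0],C[1],0])*1e3
    print("t",round(s["clock"],2),"case mm",np.round(pc,1),"rot err",np.round((RT.inv()*R0).as_rotvec(degrees=True),2),"F case",np.round(R.from_euler('z',-C[2]).apply(s["force"]),2),"w",round(s["grip_width"]*1e3,1))
E
python3 -c "
from h import *
st(); go(case([-70,0,260])); print(case([-70,0,260]))"
```

```text
t 0.1 case mm [-115.5 -444.3  230.8] rot err [ 5.000e-02 -3.000e-02 -5.041e+01] F case [-0.01  0.22 -0.41] w 85.5
slide [ 37.14 -24.81  -2.9 ] turn [-5.000e-02  3.000e-02  5.041e+01]
[ 0.48240788 -0.21692759  0.26      ]
```

Emit:
arm_command(gripper=[4, 2, 0, 0, 0], slide=[[4.5, -3, -1], [9, -6, -2.9], [13.5, -9, -2.9], [18, -12, -2.9], [22.5, -15, -2.9]], turn=[[0, 0, 10], [0, 0, 20], [0, 0, 30], [0, 0, 40], [0, 0, 50.4]])

```text
clock: 0.72
position: [0.3805, -0.3626, 0.2602]
tool_rot: [-3.141, 0.0, -0.504]
force: [1.4, 0.4, -0.2]
grip_width: -0.0002
```

```bash
python3 -c "
from h import *
st(); go(case([-70,0,260]))"
```

```text
t 0.72 case mm [ -87.8 -176.9  260.2] rot err [ 0.01 -0.01 -0.32] F case [ 1.04  1.03 -0.19] w -0.2
slide [  1.88 -17.68   0.03] turn [-0.01  0.01  0.32]
```

Emit:
arm_command(gripper=[0, 0, 0, 0, 0], slide=[[0.5, -5, 0], [1, -10, 0], [1.6, -15, 0], [1.9, -17.7, 0], [1.9, -17.7, 0]], turn=[[0, 0, 0], [0, 0, 0], [0, 0, 0], [0, 0, 0], [0, 0, 0]])

```text
clock: 1.35
position: [0.482, -0.216, 0.26]
tool_rot: [-3.141, 0.001, -0.495]
force: [-0.5, -0.3, 0.1]
grip_width: 0.0
```

```bash
python3 - <<'E'
from h import *
from workcell import vision
import pickle
st()
m=vision.camera_model("wrist"); f=vision.grab_frame("wrist")
pickle.dump((m["mtx"],m["T"]),open("w1.pkl","wb")); cv2.imwrite("pics/w1.png",f)
print(m["T"].round(3).tolist())
def dump(th):
    for n,P in [("leverpin",case([-85,0,83])),("seat",c2w(C,lidp(th,np.array([[-.159,0,.029]])))),("frontbot",case([-105,95,25])),("fb2",case([-105,-95,25]))]:
        print(n,proj((m["mtx"],m["T"]),P).round(0))
dump(.457)
E
```

```text
t 1.35 case mm [-70.8   0.6 260. ] rot err [ 0.03 -0.03 -0.83] F case [-0.3  -0.47  0.15] w 0.0
[[-0.476, -0.836, -0.273, 0.553], [-0.88, 0.452, 0.148, -0.253], [-0.001, 0.311, -0.95, 0.402], [0.0, 0.0, 0.0, 1.0]]
leverpin [[320. 194.]]
seat [[322. 147.]]
frontbot [[235. 195.]]
fb2 [[403. 198.]]
```

View pics/w1.png

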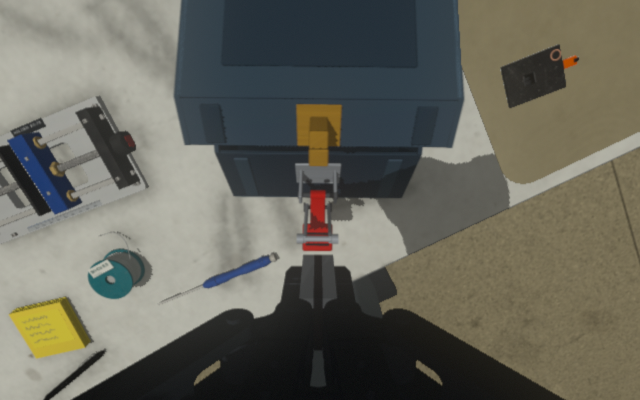

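```bash
python3 - <<'E'
from h import *
import pickle
W=pickle.load(open("w1.pkl","rb"))
ob=[("top",(306.9,244.1)),("side",(257.8,172.1)),(W,(318,238))]
f=lambda p:np.ravel([proj(c,case(p))[0]-q for c,q in ob])
s=least_squares(f,[-110,0,120]);print(s.x.round(1),f(s.x).round(1))
# refit case with wrist
f2=lambda p:np.ravel([proj(c,case([p[0],0,p[1]]))[0]-q for c,q in ob])
s=least_squares(f2,[-110,120]);print(s.x.round(1),f2(s.x).round(1), np.hypot(*(s.x-[-85,83])))
E
```

```text
[-103.1    1.4  146.3] [ 0.2 -1.7 -1.4  0.7 -0.1  0.3]
[-102.7  147.2] [ 0.8 -1.5 -1.6  0.8  1.7  0.3] 66.56503864452931
```

```bash
python3 - <<'E'
from h import *
f=lambda p,x0,y0,x1,y1,k:cv2.resize(cv2.imread(p)[y0:y1,x0:x1],None,fx=k,fy=k,interpolation=cv2.INTER_CUBIC)
c=np.hstack([f("pics/w1.png",275,90,365,265,3.4)[:590],f("pics/side.png",238,160,310,236,7)[:590,:494][:,:494],])if 0 else None
a=f("pics/w1.png",275,90,365,265,3.4); b=f("pics/side.png",238,160,308,236,7)
h=max(a.shape[0],b.shape[0]); p=lambda i:np.pad(i,((0,h-i.shape[0]),(0,0),(0,0)))
cv2.imwrite("pics/c2.png",np.hstack([p(a),p(b)]));print(a.shape,b.shape)
E
```

```text
(595, 306, 3) (532, 490, 3)
```

View pics/c2.png

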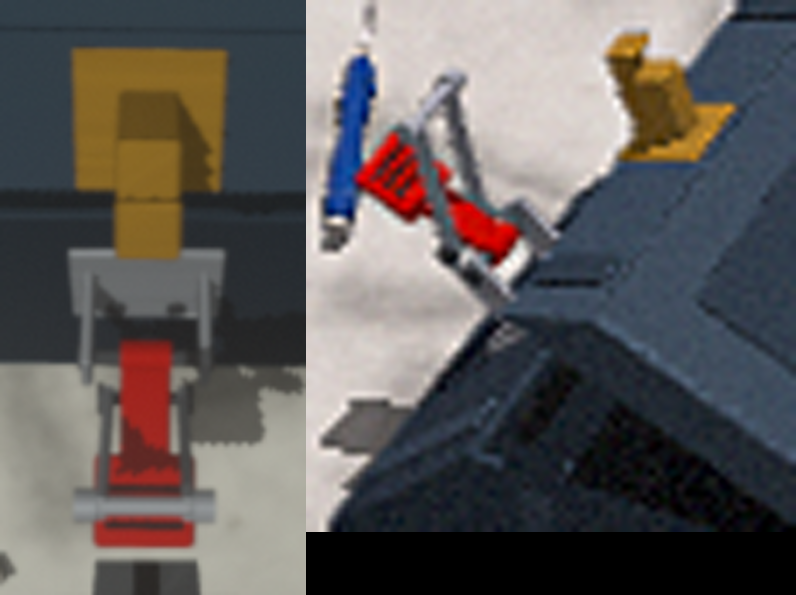

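```bash
python3 - <<'E'
from h import *
import pickle
W=pickle.load(open("w1.pkl","rb"))
def tri(ob):
    f=lambda p:np.ravel([proj(c,case(p))[0]-q for c,q in ob])
    s=least_squares(f,[-110,0,120]);print(s.x.round(1),f(s.x).round(1),np.hypot(s.x[0]+85,s.x[2]-83).round(1))
w=lambda u,v:(275+u/3.4,90+v/3.4); S=lambda u,v:(238+(u-306)/7,160+v/7)
tri([("top",(306.9,244.1)),("side",S(425,107)),(W,w(145,506))])
tri([("side",S(395,135)),(W,w(210,504))])
tri([("side",S(455,78)),(W,w(79,506))])
# lever handle end-mid, wrist (144,546); side end edge centre ~ (375,172)
tri([("side",S(378,165)),(W,w(144,546))])
# bracket far top corners? keeper lip outer end: wrist (149,228) side
tri([("side",S(628,47)),(W,w(149,228))])
E
```

```text
[-107.2    1.3  137.8] [-0.7  0.1  0.2 -0.2  0.3 -0.1] 59.2
[-108.   -14.4  135.3] [1.  0.5 0.1 0.4] 57.1
[-107.    17.5  138.6] [-0.7 -0.3 -0.1 -0.3] 59.8
[-133.8    1.6  103.8] [-1.4 -0.7 -0.1 -0.6] 53.0
[-29.9   1.9 188.9] [-0.5 -0.1 -0.1 -0.1] 119.4
```

```bash
sed -i 's/^C=.*/C=np.array([.5442,-.2498,-.510])/' h.py; python3 -c "
from h import *
st(); go(case([16,0,180]))"
```

```text
t 1.4 case mm [-70.8  -2.5 260.1] rot err [-0.01 -0.03 -0.72] F case [-0.92 -1.11  0.58] w -0.3
slide [ 8.69 -0.15  8.  ] turn [0.01 0.03 0.72]
```

Emit:
arm_command(gripper=[0, 0, 0, 0, 0], slide=[[4.5, 0, 2], [8.7, -0.1, 5], [8.7, -0.1, 8], [8.4, -0.1, 9.2], [8.1, -0.1, 10.2]], turn=[[0, 0, 0.7], [0, 0, 0.7], [0, 0, 0.7], [0, 0, 0.7], [0, 0, 0.7]])

```text
clock: 2.02
position: [0.5521, -0.2564, 0.1585]
tool_rot: [3.141, -0.0, -0.512]
force: [-0.8, -0.7, 2.6]
grip_width: 0.0004
```

```bash
python3 -c "
from h import *
st(); go(case([0,0,126]))"
```

```text
t 2.02 case mm [ 10.1  -1.9 158.5] rot err [-0.01  0.02  0.11] F case [-0.33 -1.01  2.58] w 0.4
slide [-1.01 -0.19  3.25] turn [ 0.01 -0.02 -0.11]
```

Emit:
arm_command(gripper=[0, 0, 0, 0, 0], slide=[[-0.2, -0.1, 0.8], [-0.5, -0.1, 1.6], [-0.8, -0.1, 2.4], [-1.0, -0.1, 3.2], [-1.0, -0.1, 3.2]], turn=[[0, 0, 0], [0, 0, 0], [0, 0, 0], [0, 0, 0], [0, 0, 0]])

```text
clock: 2.65
position: [0.5441, -0.2499, 0.1256]
tool_rot: [3.141, 0.001, -0.511]
force: [-0.8, -0.5, 0.1]
grip_width: -0.0004
```

```bash
python3 -c "
from h import *
st(); go(case([-4,0,115]))"
```

```text
t 2.65 case mm [-0.000e+00 -1.000e-01  1.256e+02] rot err [-0.01 -0.06  0.06] F case [-0.44 -0.79  0.07] w -0.4
slide [-0.4  -0.01  1.06] turn [ 0.01  0.06 -0.06]
```

Emit:
arm_command(gripper=[0, 0, 0, 0], slide=[[-0.1, 0, 0.3], [-0.2, 0, 0.6], [-0.3, 0, 0.8], [-0.4, 0, 1.0]], turn=[[0, 0, 0], [0, 0, 0], [0, 0, 0], [0, 0, 0]])

```text
clock: 3.15
position: [0.541, -0.2482, 0.1162]
tool_rot: [-3.142, -0.0, -0.511]
force: [1.6, -0.8, 1.0]
grip_width: 0.0003
```

```bash
python3 -c "
from h import *
st()"
```

```text
t 3.15 case mm [ -3.6  -0.2 116.2] rot err [0.   0.   0.07] F case [1.79 0.12 1.02] w 0.3
```

Emit:
arm_command(gripper=[0, 0, 0], slide=[[0, 0, 0.1], [0, 0, 0.2], [0, 0, 0.2]], turn=[[0, 0, 0], [0, 0, 0], [0, 0, 0]])

```text
clock: 3.52
position: [0.5409, -0.2482, 0.1142]
tool_rot: [3.142, 0.0, -0.511]
force: [-0.2, 0.0, 0.2]
grip_width: -0.0001
```

Emit:
arm_command(gripper=[0, 0], slide=[[0, 0, 0.1], [0, 0, 0.1]], turn=[[0, 0, 0], [0, 0, 0]])

```text
clock: 3.78
position: [0.541, -0.2482, 0.1133]
tool_rot: [3.142, -0.0, -0.511]
force: [0.2, -0.5, 0.2]
grip_width: -0.0001
```

Emit:
arm_command(gripper=[0, 0], slide=[[0, 0, 0.1], [0, 0, 0.1]], turn=[[0, 0, 0], [0, 0, 0]])

```text
clock: 4.03
position: [0.5409, -0.2481, 0.1124]
tool_rot: [-3.142, 0.0, -0.511]
force: [-1.2, 1.3, 4.7]
grip_width: 0.0002
```

Emit:
arm_command(gripper=[0, 0], slide=[[0, 0, 0.1], [0, 0, 0.1]], turn=[[0, 0, 0], [0, 0, 0]])

```text
clock: 4.28
position: [0.5408, -0.248, 0.1117]
tool_rot: [-3.142, 0.0, -0.511]
force: [-4.0, 1.4, 11.9]
grip_width: -0.0001
```

```bash
python3 - <<'E'
from h import *
from workcell import vision
import pickle
st()
f=lambda p,x0,y0,x1,y1,k:cv2.resize(p[y0:y1,x0:x1],None,fx=k,fy=k,interpolation=cv2.INTER_CUBIC)
m=vision.camera_model("wrist"); w=vision.grab_frame("wrist"); s=vision.grab_frame("side"); t=vision.grab_frame("top")
pickle.dump((m["mtx"],m["T"]),open("w2.pkl","wb"))
for n,i in zip("wst",(w,s,t)): cv2.imwrite(f"pics/{n}2.png",i)
a=f(s,235,160,365,275,3.2);b=f(t,265,135,395,275,2.7)
h=max(a.shape[0],b.shape[0]); p=lambda i:np.pad(i,((0,h-i.shape[0]),(0,0),(0,0)))
cv2.imwrite("pics/c3.png",np.hstack([p(a),p(b)]));print(a.shape,b.shape)
E
```

```text
t 4.28 case mm [-3.900e+00 -1.000e-01  1.117e+02] rot err [ 0.   -0.02  0.07] F case [-4.16 -0.76 11.85] w -0.1
(368, 416, 3) (378, 351, 3)
```

View pics/c3.png

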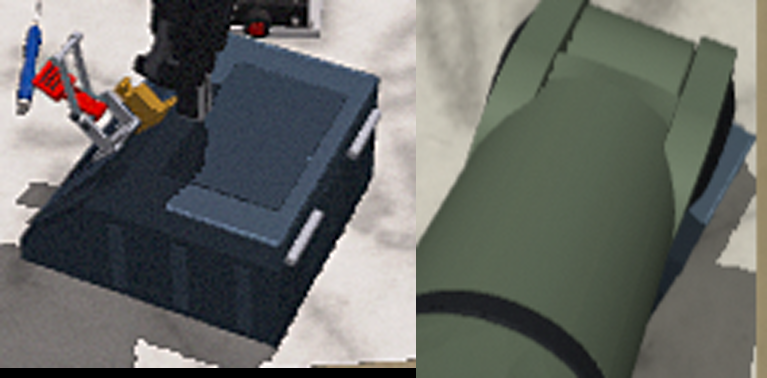

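```bash
python3 -c "
from h import *
go(case([-107,0,160]));go(case([-107,0,123]))"
```

```text
slide [-10.32   0.    -4.82] turn [-0.    0.02 -0.06]
slide [-10.31   0.    -1.12] turn [-0.    0.02 -0.06]
```

Emit:
arm_command(gripper=[0, 0, 3, 6, 6], slide=[[0, 0, -1], [0, 0, -4], [-4, 0, -7], [-8, 0, -8], [-10.3, 0, -7]], turn=[[0, 0, 0], [0, 0, 0], [0, 0, 0], [0, 0, 0], [0, 0, 0]])

```text
clock: 5.05
position: [0.4506, -0.1974, 0.183]
tool_rot: [-3.141, -0.003, -0.511]
force: [0.5, 0.3, -0.2]
grip_width: 0.0543
```

```bash
python3 - <<'E'
from h import *
from workcell import vision
import pickle
m=vision.camera_model("wrist"); w=vision.grab_frame("wrist");s=vision.grab_frame("side")
st();go(case([-107,0,123]))
pickle.dump((m["mtx"],m["T"]),open("w3.pkl","wb"));cv2.imwrite("pics/w3.png",w);cv2.imwrite("pics/s3.png",s)
f=lambda p,x0,y0,x1,y1,k:cv2.resize(p[y0:y1,x0:x1],None,fx=k,fy=k,interpolation=cv2.INTER_CUBIC)
a=f(w,220,90,420,290,2.2);b=f(s,238,160,293,250,6)
h=max(a.shape[0],b.shape[0]); p=lambda i:np.pad(i,((0,h-i.shape[0]),(0,0),(0,0)))
cv2.imwrite("pics/c4.png",np.hstack([p(a),p(b)]));print(a.shape,b.shape)
M=(m["mtx"],m["T"])
print("bar",proj(M,case([[-107,-17,138],[-107,17,138]])).round(1).tolist(),"seat",proj(M,case([-52.3,0,118])).round(1))
E
```

```text
t 5.15 case mm [-1.085e+02 -1.000e-01  1.815e+02] rot err [-0.   -0.04  0.04] F case [ 0.98  0.01 -1.01] w 59.9
slide [ 0.16 -0.01  5.85] turn [ 0.    0.04 -0.04]
(440, 440, 3) (540, 330, 3)
bar [[349.4, 234.7], [290.9, 234.7]] seat [[320.1 135.3]]
```

View pics/c4.png

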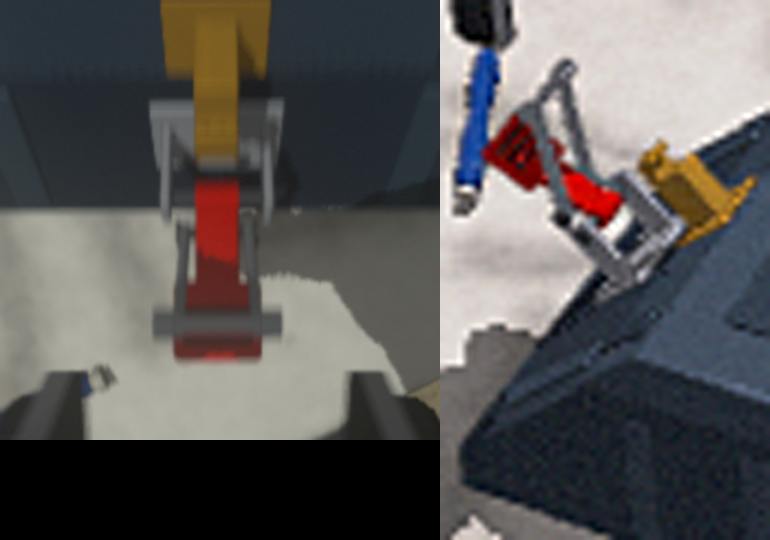

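Emit:
arm_command(gripper=[6, 6, 6], slide=[[0, 0, 3], [0, 0, 5.8], [0, 0, 5.8]], turn=[[0, 0, 0], [0, 0, 0], [0, 0, 0]])

```text
clock: 5.52
position: [0.4508, -0.1977, 0.1223]
tool_rot: [3.141, 0.003, -0.511]
force: [0.3, -0.2, 0.1]
grip_width: 0.0602
```

Emit:
arm_command(gripper=[4.2, 3, 3, 3, 3], slide=[[0, 0, 0], [0, 0, 0], [0, 0, 0], [0, 0, 0], [0, 0, 0]], turn=[[0, 0, 0], [0, 0, 0], [0, 0, 0], [0, 0, 0], [0, 0, 0]], force=30)

```text
clock: 6.15
position: [0.4511, -0.1978, 0.1234]
tool_rot: [3.142, -0.0, -0.511]
force: [-0.9, -1.2, 1.4]
grip_width: 0.0323
```

```bash
python3 - <<'E'
from h import *
from workcell import vision
import pickle
m=vision.camera_model("wrist"); w=vision.grab_frame("wrist");s=vision.grab_frame("side")
st()
pickle.dump((m["mtx"],m["T"]),open("w4.pkl","wb"));cv2.imwrite("pics/w4.png",w);cv2.imwrite("pics/s4.png",s)
f=lambda p,x0,y0,x1,y1,k:cv2.resize(p[y0:y1,x0:x1],None,fx=k,fy=k,interpolation=cv2.INTER_CUBIC)
a=f(w,240,70,400,300,2.4);b=f(s,238,160,303,250,6)
h=max(a.shape[0],b.shape[0]); p=lambda i:np.pad(i,((0,h-i.shape[0]),(0,0),(0,0)))
cv2.imwrite("pics/c5.png",np.hstack([p(a),p(b)]));print(a.shape,b.shape)
M=(m["mtx"],m["T"])
print("bar",proj(M,case([[-108,-17,138],[-108,17,138]])).round(1).tolist(),"seat",proj(M,case([-53.3,0,118])).round(1))
E
```

```text
t 6.25 case mm [-106.6   -0.   123.3] rot err [-0.    0.    0.07] F case [ 0.23 -0.71  1.09] w 32.5
(552, 384, 3) (540, 390, 3)
bar [[361.2, 294.0], [280.3, 294.1]] seat [[320.5 156.3]]
```

View pics/c5.png

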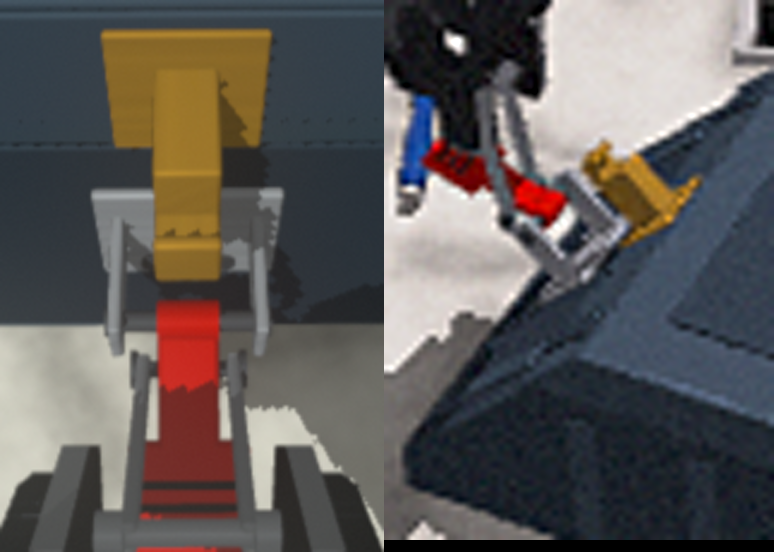

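```bash
python3 - <<'E'
from h import *
import pickle
M=pickle.load(open("w4.pkl","rb"))
def sp(u,o,th): # seat-frame point (mm), lid angle
    x=-159+.7071*(u-o); z=29+.7071*(u+o)
    return c2w(C,lidp(th,np.array([[x,0,z]])/1e3))
def uv(u,o,th): return ((proj(M,sp(u,o,th))[0]-[240,70])*2.4)
for th in (.015,.025):
  for d in (-6,-3,0,3,6):
    print(th,d,[ (n,round(uv(u,o+d,th)[1])) for n,u,o in [("bs",9.5,-3.5),("lipin",2,3.5),("lipout",2,6.5),("lipbot",-6,6.5)]])
print("seam check", [uv(-27.5-0,0,0)], "stem base", uv(9.5,-26.9,.02), "leverpin",((proj(M,case([-85,0,83]))[0]-[240,70])*2.4))
E
```

```text
0.015 -6 [('bs', 130), ('lipin', 189), ('lipout', 203), ('lipbot', 228)]
0.015 -3 [('bs', 144), ('lipin', 203), ('lipout', 217), ('lipbot', 242)]
0.015 0 [('bs', 158), ('lipin', 217), ('lipout', 231), ('lipbot', 255)]
0.015 3 [('bs', 172), ('lipin', 231), ('lipout', 245), ('lipbot', 270)]
0.015 6 [('bs', 186), ('lipin', 245), ('lipout', 260), ('lipbot', 284)]
0.025 -6 [('bs', 129), ('lipin', 188), ('lipout', 202), ('lipbot', 228)]
0.025 -3 [('bs', 143), ('lipin', 202), ('lipout', 216), ('lipbot', 242)]
0.025 0 [('bs', 157), ('lipin', 216), ('lipout', 231), ('lipbot', 256)]
0.025 3 [('bs', 171), ('lipin', 231), ('lipout', 245), ('lipbot', 270)]
0.025 6 [('bs', 185), ('lipin', 245), ('lipout', 260), ('lipbot', 284)]
seam check [array([192.36075363, 281.57243279])] stem base [192.92057381  56.40912369] leverpin [191.98807608 316.89424903]
```

Emit:
arm_command(gripper=[3, 3, 3, 3, 3], slide=[[0.8, 0, 0], [1.8, 0, 0], [2.8, 0, 0], [3.8, 0, 0], [4.6, 0, 0.1]], turn=[[0, 0, 0], [0, 0, 0], [0, 0, 0], [0, 0, 0], [0, 0, 0]])

```text
clock: 6.88
position: [0.4917, -0.2205, 0.1221]
tool_rot: [3.142, 0.001, -0.511]
force: [-5.4, 2.3, -4.1]
grip_width: 0.0323
```

```bash
python3 - <<'E'
from h import *
from workcell import vision
import pickle
m=vision.camera_model("wrist"); w=vision.grab_frame("wrist");s=vision.grab_frame("side")
st()
pickle.dump((m["mtx"],m["T"]),open("w5.pkl","wb"));cv2.imwrite("pics/w5.png",w);cv2.imwrite("pics/s5.png",s)
f=lambda p,x0,y0,x1,y1,k:cv2.resize(p[y0:y1,x0:x1],None,fx=k,fy=k,interpolation=cv2.INTER_CUBIC)
a=f(w,240,150,400,370,2.4);b=f(s,238,150,303,240,6)
h=max(a.shape[0],b.shape[0]); p=lambda i:np.pad(i,((0,h-i.shape[0]),(0,0),(0,0)))
cv2.imwrite("pics/c6.png",np.hstack([p(a),p(b)]));print(a.shape,b.shape)
E
```

```text
t 6.97 case mm [-59.7  -0.  122.2] rot err [0.   0.04 0.07] F case [-1.79 -1.19  1.95] w 32.3
(528, 384, 3) (540, 390, 3)
```

View pics/c6.png

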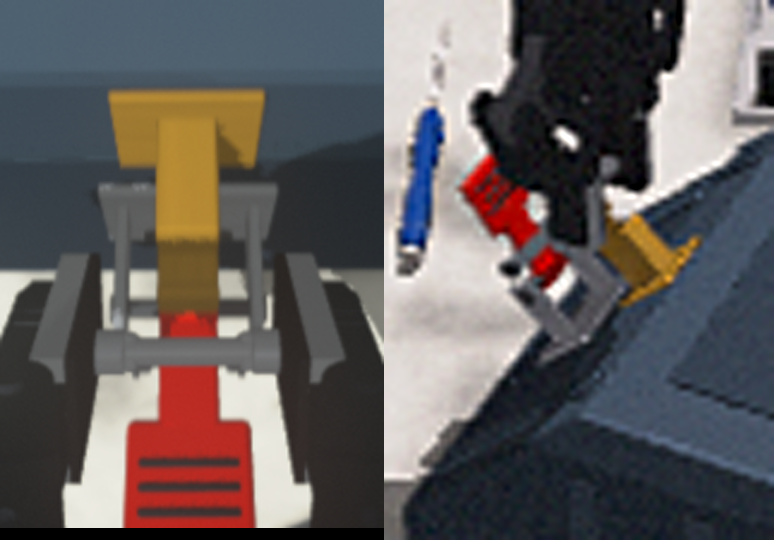

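```bash
cat >> h.py <<'E'
def sp(u,o,th=.02):
    x=-159+.7071*(u-o); z=29+.7071*(u+o)
    return lidp(th,np.array([x,0,z])/1e3)*1e3
E
python3 - <<'E'
from h import *
import pickle
M=pickle.load(open("w5.pkl","rb"))
q=lambda P:(proj(M,case(P))[0]-[240,150])*2.4
for x in(-58,-60,-62):
  for z in (134,137,140): print(x,z,q([x,-17,z]).round(0),q([x,17,z]).round(0))
for d in(0,3,6):print(d,[q(sp(u,o+d))[1].round() for u,o in[(9.5,-3.5),(2,3.5),(2,6.5)]])
print(q([-85,0,83]),sp(0,0),sp(7.5,18))
E
```

```text
-58 134 [290. 320.] [ 98. 320.]
-58 137 [292. 329.] [ 96. 329.]
-58 140 [294. 338.] [ 94. 339.]
-60 134 [290. 330.] [ 98. 330.]
-60 137 [292. 339.] [ 96. 339.]
-60 140 [294. 349.] [ 95. 349.]
-62 134 [289. 340.] [ 99. 340.]
-62 137 [291. 349.] [ 97. 349.]
-62 140 [293. 359.] [ 95. 359.]
0 [np.float64(218.0), np.float64(267.0), np.float64(283.0)]
3 [np.float64(233.0), np.float64(283.0), np.float64(298.0)]
6 [np.float64(249.0), np.float64(298.0), np.float64(314.0)]
[191.9859073  307.18316962] [-53.38823973   0.         117.1739882 ] [-60.45070791   0.         135.34991321]
```

Emit:
arm_command(gripper=[3, 3, 3, 3], slide=[[0.25, 0, 0.25], [0.5, 0, 0.5], [0.75, 0, 0.75], [0.75, 0, 0.75]], turn=[[0, 0, 0], [0, 0, 0], [0, 0, 0], [0, 0, 0]])

```text
clock: 7.48
position: [0.498, -0.2239, 0.1146]
tool_rot: [-3.142, -0.0, -0.511]
force: [-0.5, -0.2, 2.1]
grip_width: 0.0323
```

```bash
cat >> h.py <<'E'
def uo():
    from workcell import bot
    s=bot.observe(); A=R.from_euler('z',-C[2])
    pc=A.apply(s["position"]-[C[0],C[1],0])*1e3+[-2.5,0,15]-sp(0,0); f=A.apply(s["force"])
    print("t",round(s["clock"],2),"bar u",round((pc[0]+pc[2])*.7071,1),"o",round((pc[2]-pc[0])*.7071,1),"F u,o,y",round((f[0]+f[2])*.7071,1),round((f[2]-f[0])*.7071,1),round(f[1],1),"w",round(s["grip_width"]*1e3,1))
E
python3 -c "
from h import *
uo()"
```

```text
t 7.47 bar u 7.3 o 10.3 F u,o,y 1.2 1.7 -0.4 w 32.3
```

Emit:
arm_command(gripper=[3, 3, 3], slide=[[0.1, 0, 0.1], [0.2, 0, 0.2], [0.2, 0, 0.2]], turn=[[0, 0, 0], [0, 0, 0], [0, 0, 0]])

```text
clock: 7.85
position: [0.4996, -0.2249, 0.1127]
tool_rot: [-3.142, 0.0, -0.511]
force: [-0.5, 0.6, 1.2]
grip_width: 0.0324
```

Emit:
arm_command(gripper=[3, 3, 3], slide=[[0.1, 0, 0.1], [0.15, 0, 0.15], [0.15, 0, 0.15]], turn=[[0, 0, 0], [0, 0, 0], [0, 0, 0]])

```text
clock: 8.22
position: [0.5008, -0.2256, 0.1112]
tool_rot: [-3.142, 0.0, -0.511]
force: [-1.5, 0.5, 1.2]
grip_width: 0.0328
```

```bash
python3 -c "
from h import *
uo()"
```

```text
t 8.22 bar u 7.2 o 5.5 F u,o,y -0.3 2.0 -0.3 w 32.8
```

Not yet at the backstop; continue in 1 mm steps.

Emit:
arm_command(gripper=[3, 3], slide=[[0.07, 0, 0.07], [0.07, 0, 0.07]], turn=[[0, 0, 0], [0, 0, 0]])

```text
clock: 8.48
position: [0.5014, -0.226, 0.1105]
tool_rot: [3.142, 0.0, -0.511]
force: [-1.2, 1.0, 1.2]
grip_width: 0.0322
```

Emit:
arm_command(gripper=[3, 3], slide=[[0.07, 0, 0.07], [0.07, 0, 0.07]], turn=[[0, 0, 0], [0, 0, 0]])

```text
clock: 8.72
position: [0.502, -0.2263, 0.1098]
tool_rot: [3.142, 0.0, -0.511]
force: [-3.0, 1.2, -0.4]
grip_width: 0.0326
```

Emit:
arm_command(gripper=[3, 3], slide=[[0.07, 0, 0.07], [0.07, 0, 0.07]], turn=[[0, 0, 0], [0, 0, 0]])

```text
clock: 8.98
position: [0.5026, -0.2266, 0.1091]
tool_rot: [3.142, 0.0, -0.511]
force: [-2.9, 1.1, 0.6]
grip_width: 0.0325
```

```bash
python3 -c "
from h import *
uo()"
```

```text
t 8.97 bar u 7.2 o 2.6 F u,o,y -1.7 2.6 -0.5 w 32.5
```

Emit:
arm_command(gripper=[3, 3], slide=[[0.07, 0, 0.07], [0.07, 0, 0.07]], turn=[[0, 0, 0], [0, 0, 0]])

```text
clock: 9.22
position: [0.5033, -0.227, 0.1084]
tool_rot: [-3.142, 0.0, -0.511]
force: [-3.4, 1.6, 0.3]
grip_width: 0.0322
```

Emit:
arm_command(gripper=[3, 3], slide=[[0.07, 0, 0.07], [0.07, 0, 0.07]], turn=[[0, 0, 0], [0, 0, 0]])

```text
clock: 9.48
position: [0.5037, -0.2272, 0.1079]
tool_rot: [3.142, 0.001, -0.511]
force: [-5.5, 1.9, 4.7]
grip_width: 0.0327
```

```bash
python3 -c "
from h import *
uo()"
```

```text
t 9.47 bar u 7.2 o 0.8 F u,o,y -0.7 7.4 -1.0 w 32.7
```

Emit:
arm_command(gripper=[3, 3, 3, 3], slide=[[-0.09, 0, -0.09], [-0.19, 0, 0.01], [-0.27, 0, 0.09], [-0.27, 0, 0.09]], turn=[[0, 0, 0], [0, 0, 0], [0, 0, 0], [0, 0, 0]])

```text
clock: 9.98
position: [0.5016, -0.226, 0.1069]
tool_rot: [-3.142, -0.0, -0.511]
force: [-1.1, -1.4, 2.0]
grip_width: 0.0324
```

```bash
python3 -c "
from h import *
uo()"
```

```text
t 9.97 bar u 4.8 o 1.8 F u,o,y 1.2 1.6 -1.7 w 32.4
```

Emit:
arm_command(gripper=[3, 3, 3], slide=[[-0.07, 0, 0.07], [-0.14, 0, 0.14], [-0.14, 0, 0.14]], turn=[[0, 0, 0], [0, 0, 0], [0, 0, 0]])

```text
clock: 10.35
position: [0.5003, -0.2254, 0.1055]
tool_rot: [3.142, -0.0, -0.511]
force: [0.1, -1.3, 1.9]
grip_width: 0.0329
```

```bash
python3 -c "
from h import *
uo()"
```

```text
t 10.35 bar u 2.8 o 1.9 F u,o,y 1.8 0.8 -1.1 w 32.9
```

Emit:
arm_command(gripper=[3, 3], slide=[[-0.07, 0, 0.07], [-0.07, 0, 0.07]], turn=[[0, 0, 0], [0, 0, 0]])

```text
clock: 10.6
position: [0.5002, -0.2253, 0.1051]
tool_rot: [-3.141, -0.001, -0.511]
force: [1.0, -2.4, 4.5]
grip_width: 0.0322
```

Emit:
arm_command(gripper=[3, 3], slide=[[-0.07, 0, 0.07], [-0.07, 0, 0.07]], turn=[[0, 0, 0], [0, 0, 0]])

```text
clock: 10.85
position: [0.5001, -0.2252, 0.1046]
tool_rot: [-3.141, -0.002, -0.511]
force: [2.8, -4.0, 6.7]
grip_width: 0.0324
```

Emit:
arm_command(gripper=[3, 3], slide=[[-0.07, 0, 0.07], [-0.07, 0, 0.07]], turn=[[0, 0, 0], [0, 0, 0]])

```text
clock: 11.1
position: [0.4999, -0.2251, 0.1042]
tool_rot: [-3.141, -0.003, -0.511]
force: [4.3, -4.0, 8.8]
grip_width: 0.0324
```

```bash
python3 -c "
from h import *
uo()"
```

```text
t 11.1 bar u 1.5 o 1.3 F u,o,y 10.2 2.2 -1.4 w 32.4
```

Emit:
arm_command(gripper=[3, 3], slide=[[0.07, 0, -0.07], [0.07, 0, -0.07]], turn=[[0, 0, 0], [0, 0, 0]])

```text
clock: 11.35
position: [0.4998, -0.225, 0.1044]
tool_rot: [-3.141, -0.002, -0.511]
force: [4.2, -3.4, 4.0]
grip_width: 0.0322
```

Emit:
arm_command(gripper=[3, 3, 3], slide=[[-0.1, 0, -0.1], [-0.18, 0, -0.18], [-0.18, 0, -0.18]], turn=[[0, 0, 0], [0, 0, 0], [0, 0, 0]])

```text
clock: 11.72
position: [0.4987, -0.2244, 0.1061]
tool_rot: [-3.141, -0.003, -0.511]
force: [7.9, -6.6, -3.0]
grip_width: 0.0324
```

```bash
python3 -c "
from h import *
uo()"
```

```text
t 11.72 bar u 2.0 o 3.6 F u,o,y 5.0 -9.2 -1.9 w 32.4
```

Emit:
arm_command(gripper=[3, 3, 4.6, 4.6, 4.6], slide=[[0.14, 0, 0.14], [0.14, 0, 0.14], [0.14, 0, 0.14], [0.14, 0, 0.14], [0.14, 0, 0.14]], turn=[[0, 0, 0], [0, 0, 0], [0, 0, 0], [0, 0, 0], [0, 0, 0]])

```text
clock: 12.35
position: [0.4985, -0.2243, 0.1043]
tool_rot: [3.142, 0.001, -0.511]
force: [-0.2, -0.3, -0.4]
grip_width: 0.046
```

Emit:
arm_command(gripper=[4.6, 4.6, 4.6, 3, 0], slide=[[0, 0, -1], [0, 0, -3], [0, 0, -7], [-1, 0, -11], [-3, 0, -13]], turn=[[0, 0, 0], [0, 0, 0], [0, 0, 0], [0, 0, 0], [0, 0, 0]])

```text
clock: 12.98
position: [0.473, -0.21, 0.237]
tool_rot: [-3.141, -0.003, -0.512]
force: [-1.1, -0.8, -0.3]
grip_width: 0.0129
```

```bash
python3 - <<'E'
from h import *
from workcell import vision
import pickle
m=vision.camera_model("wrist"); w=vision.grab_frame("wrist");s=vision.grab_frame("side")
st()
pickle.dump((m["mtx"],m["T"]),open("w6.pkl","wb"));cv2.imwrite("pics/w6.png",w);cv2.imwrite("pics/s6.png",s)
f=lambda p,x0,y0,x1,y1,k:cv2.resize(p[y0:y1,x0:x1],None,fx=k,fy=k,interpolation=cv2.INTER_CUBIC)
a=f(w,260,90,380,260,3);b=f(s,238,160,303,245,6)
h=max(a.shape[0],b.shape[0]); p=lambda i:np.pad(i,((0,h-i.shape[0]),(0,0),(0,0)))
cv2.imwrite("pics/c7.png",np.hstack([p(a),p(b)]));print(a.shape,b.shape)
E
```

```text
t 13.07 case mm [-82.4   0.  237.2] rot err [0.04 0.18 0.06] F case [ 1.41 -0.44  0.23] w 0.2
(510, 360, 3) (510, 390, 3)
```

View pics/c7.png

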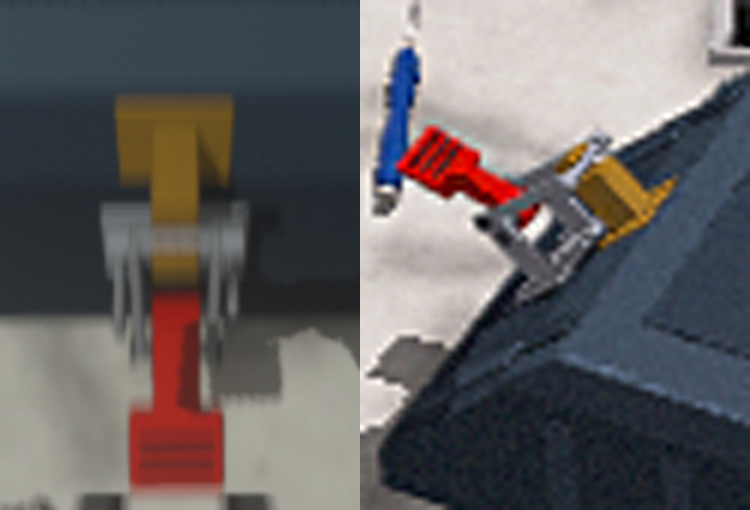

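```bash
python3 - <<'E'
from h import *
import pickle
M=pickle.load(open("w6.pkl","rb"))
for a in (1.0,1.1,1.2,1.3,1.4,1.5):
    t=np.pi*1.25-a   # direction angle in case xz
    e=[-85+53*np.cos(t),0,83+53*np.sin(t)]
    print(a,np.round(e),proj(M,case(e)).round(1),proj("side",case(e)).round(1))
E
```

```text
1.0 [-137.    0.   94.] [[319.4 249.2]] [[246.1 185.5]]
1.1 [-135.    0.   99.] [[319.5 250.3]] [[246.4 184. ]]
1.2 [-134.    0.  104.] [[319.5 250.8]] [[246.9 182.7]]
1.3 [-131.    0.  109.] [[319.5 250.6]] [[247.6 181.5]]
1.4 [-128.    0.  114.] [[319.5 249.9]] [[248.4 180.4]]
1.5 [-125.    0.  118.] [[319.6 248.5]] [[249.4 179.5]]
```

```bash
python3 -c "
from h import *
go(case([-122,0,120]))"
```

```text
slide [-3.99  0.02 11.71] turn [-0.04 -0.18 -0.06]
```

Emit:
arm_command(gripper=[0, 0, 0, 0, 0], slide=[[-2, 0, 3], [-4, 0, 7], [-4, 0, 11], [-4, 0, 11.7], [-4, 0, 11.7]], turn=[[0, 0, 0], [0, 0, 0], [0, 0, 0], [0, 0, 0], [0, 0, 0]], force=60)

```text
clock: 13.7
position: [0.4381, -0.1904, 0.1179]
tool_rot: [3.142, 0.0, -0.511]
force: [0.2, 0.0, 0.4]
grip_width: -0.0001
```

```bash
python3 -c "
from h import *
st()"
```

```text
t 13.7 case mm [-121.6    0.   117.9] rot err [-0.   -0.01  0.07] F case [0.15 0.11 0.43] w -0.1
```

Emit:
arm_command(gripper=[0, 0, 0, 0], slide=[[0, 0, 0.3], [0, 0, 0.6], [-0.1, 0, 0.9], [-0.1, 0, 1.2]], turn=[[0, 0, 0], [0, 0, 0], [0, 0, 0], [0, 0, 0]])

```text
clock: 14.2
position: [0.4368, -0.1897, 0.1054]
tool_rot: [-3.142, -0.0, -0.511]
force: [0.2, -0.1, -0.4]
grip_width: -0.0001
```

Emit:
arm_command(gripper=[0, 0, 0, 0], slide=[[-0.1, 0, 0.3], [-0.2, 0, 0.6], [-0.3, 0, 0.9], [-0.3, 0, 1.0]], turn=[[0, 0, 0], [0, 0, 0], [0, 0, 0], [0, 0, 0]])

```text
clock: 14.7
position: [0.4341, -0.1882, 0.0953]
tool_rot: [3.142, 0.0, -0.511]
force: [-1.1, -0.3, 2.0]
grip_width: 0.0003
```

```bash
python3 -c "
from h import *
st()"
```

```text
t 14.7 case mm [-126.1    0.    95.3] rot err [-0.   -0.02  0.07] F case [-0.81 -0.79  1.98] w 0.3
```

Emit:
arm_command(gripper=[0, 0, 0], slide=[[-0.1, 0, 0.3], [-0.1, 0, 0.6], [-0.1, 0, 0.6]], turn=[[0, 0, 0], [0, 0, 0], [0, 0, 0]])

```text
clock: 15.08
position: [0.4332, -0.1877, 0.0892]
tool_rot: [3.141, 0.0, -0.511]
force: [0.0, -0.5, 0.8]
grip_width: 0.0
```

Emit:
arm_command(gripper=[0, 0, 0], slide=[[-0.1, 0, 0.3], [-0.1, 0, 0.6], [-0.1, 0, 0.6]], turn=[[0, 0, 0], [0, 0, 0], [0, 0, 0]])

```text
clock: 15.45
position: [0.4324, -0.1873, 0.0833]
tool_rot: [3.142, 0.0, -0.511]
force: [1.3, 0.1, 0.2]
grip_width: 0.0001
```

Emit:
arm_command(gripper=[0, 0, 0], slide=[[0, 0, 0.3], [0, 0, 0.5], [0, 0, 0.5]], turn=[[0, 0, 0], [0, 0, 0], [0, 0, 0]])

```text
clock: 15.82
position: [0.4323, -0.1872, 0.0783]
tool_rot: [3.142, 0.0, -0.511]
force: [-0.4, 0.7, 0.6]
grip_width: -0.0004
```

```bash
python3 -c "
from h import *
st()"
```

```text
t 15.82 case mm [-128.2   -0.    78.3] rot err [-0.   -0.03  0.07] F case [-0.67  0.4   0.64] w -0.4
```

```bash
python3 - <<'E'
from h import *
from workcell import vision
w=vision.grab_frame("wrist");s=vision.grab_frame("side")
cv2.imwrite("pics/w7.png",w);cv2.imwrite("pics/s7.png",s)
f=lambda p,x0,y0,x1,y1,k:cv2.resize(p[y0:y1,x0:x1],None,fx=k,fy=k,interpolation=cv2.INTER_CUBIC)
a=f(w,240,130,400,330,2.4);b=f(s,238,160,303,245,6)
h=max(a.shape[0],b.shape[0]); p=lambda i:np.pad(i,((0,h-i.shape[0]),(0,0),(0,0)))
cv2.imwrite("pics/c8.png",np.hstack([p(a),p(b)]))
E
```

```text
(no output)
```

View pics/c8.png

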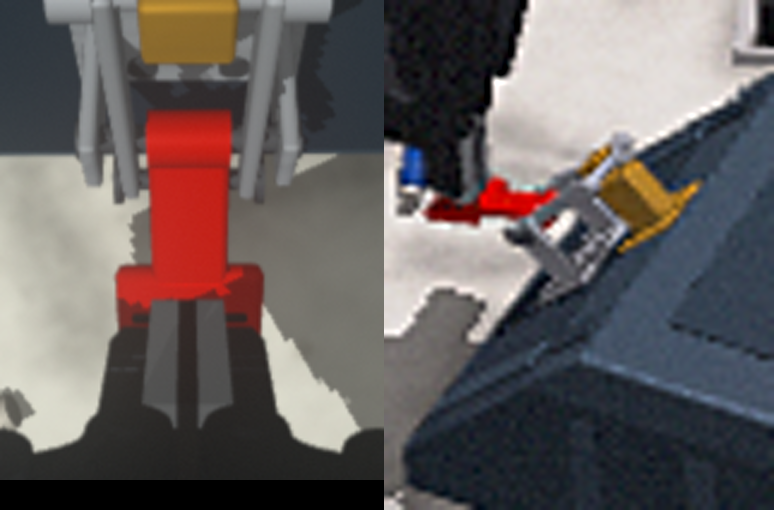

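```bash
python3 - <<'E'
from h import *
for th in (.0,.01,.02):
  for u in (0,3,6,9):
    P=sp(u,2,th); a=proj("side",case(P+[0,17,0]))[0]; b=proj("side",case(P+[0,-17,0]))[0]
    print(th,u,np.round(P),"far",((a-[238,160])*6+[384,0]).round(),"near",((b-[238,160])*6+[384,0]).round(),"D",np.hypot(P[0]+85,P[2]-83).round(1))
# image difference near latch between s6 and s7
a=cv2.imread("pics/s6.png")[175:205,265:295].astype(int);b=cv2.imread("pics/s7.png")[175:205,265:295].astype(int)
def gold(i): 
    m=(i[...,2]>100)&(i[...,2]-i[...,0]>60)&(i[...,1]>60); y,x=np.nonzero(m); return m.sum(),x.mean()+265,y.mean()+175
print(gold(a),gold(b))
# bright grey pixels
def grey(i):
    m=(i.min(2)>120)&(i.max(2)-i.min(2)<30); return "\n".join("".join("#" if v else ("g" if g else ".") for v,g in zip(r,q)) for r,q in zip(m,(i[...,2]-i[...,0]>50)))
a=cv2.imread("pics/s6.png")[178:204,255:290].astype(int);b=cv2.imread("pics/s7.png")[178:204,255:290].astype(int)
for r,q in zip(grey(a).split("\n"),grey(b).split("\n")): print(r,"  ",q)
E
```

```text
0.0 0 [-55.   0. 115.] far [627. 143.] near [587. 195.] D 43.9
0.0 3 [-53.   0. 118.] far [631. 140.] near [591. 192.] D 46.9
0.0 6 [-51.   0. 120.] far [636. 137.] near [596. 190.] D 49.9
0.0 9 [-49.   0. 122.] far [640. 135.] near [600. 187.] D 52.9
0.01 0 [-55.   0. 117.] far [627. 140.] near [587. 192.] D 45.3
0.01 3 [-53.   0. 119.] far [632. 137.] near [592. 190.] D 48.3
0.01 6 [-51.   0. 121.] far [636. 135.] near [596. 187.] D 51.3
0.01 9 [-49.   0. 123.] far [641. 132.] near [601. 185.] D 54.3
0.02 0 [-55.   0. 119.] far [628. 137.] near [588. 189.] D 46.7
0.02 3 [-53.   0. 121.] far [633. 135.] near [592. 187.] D 49.7
0.02 6 [-50.   0. 123.] far [637. 132.] near [597. 184.] D 52.7
0.02 9 [-48.   0. 125.] far [642. 130.] near [601. 182.] D 55.7
(np.int64(75), np.float64(281.28), np.float64(191.32)) (np.int64(88), np.float64(280.3863636363636), np.float64(191.76136363636363))
###################################    ###################################
###################################    ###################################
##################################.    ##############
[... 1046 characters left out ...]
.........#.gggggggggggg..
####.....gggg##.....#.gggggggggg...    gggggggg....###.....#.gggggggggg...
##.....#..gg###......#.gggggggg....    ###.g..#....###......#.ggggggggg...
##.....#..g####.......#.gggggg.....    ######.#..g####......##.ggggggg....
###.....#.####......###..ggg.......    ###.....#.####......###..gggg......
#####....####.....##....gg.........    ###......####.....##.#..ggg........
######.....#.....##.#..g...........    ####......##.....#..#..gg..........
#######.........##.................    #######.........##....g............
########.......#...................    ########.......#...................
#########......#...................    #########......#...................
```

Emit:
arm_command(gripper=[0, 0, 0], slide=[[0, 0, 0.3], [0, 0, 0.5], [0, 0, 0.5]], turn=[[0, 0, 0], [0, 0, 0], [0, 0, 0]])

```text
clock: 16.3
position: [0.4323, -0.1872, 0.0733]
tool_rot: [3.141, 0.001, -0.511]
force: [0.1, -0.8, -0.0]
grip_width: -0.0002
```

Emit:
arm_command(gripper=[0, 0, 0], slide=[[0, 0, 0.3], [0, 0, 0.4], [0, 0, 0.4]], turn=[[0, 0, 0], [0, 0, 0], [0, 0, 0]])

```text
clock: 16.68
position: [0.4323, -0.1872, 0.0694]
tool_rot: [3.142, 0.0, -0.511]
force: [-1.2, 0.4, -0.7]
grip_width: -0.0001
```

Emit:
arm_command(gripper=[0, 0, 0], slide=[[0, 0, 0.3], [0, 0, 0.4], [0, 0, 0.4]], turn=[[0, 0, 0], [0, 0, 0], [0, 0, 0]])

```text
clock: 17.05
position: [0.4324, -0.1873, 0.0654]
tool_rot: [3.142, 0.0, -0.511]
force: [-0.3, -0.5, 0.5]
grip_width: -0.0
```

```bash
python3 - <<'E'
from h import *
from workcell import vision
st()
s=vision.grab_frame("side");cv2.imwrite("pics/s8.png",s)
s=s.astype(int)
i=s[178:210,238:295]
for r in i: print("".join("r" if p[2]-max(p[0],p[1])>60 else "g" if p[2]-p[0]>50 else "b" if p[0]-p[2]>60 else "#" if p.min()>120 else "." for p in r))
E
```

```text
t 17.05 case mm [-128.1   -0.    65.4] rot err [-0.   -0.01  0.06] F case [ 0.01 -0.6   0.47] w -0.0
...................####################################..
...................##################################....
...................################################......
..................################################.......
..................##############################.........
.................#############################...........
.................###################gg##.###.............
..................#################grg####...............
..................################ggg####................
#................################ggg##..ggg..............
##.bb.............##############ggg##.gggggg.............
##.bbbb...........###########.....##.gggggggg............
##.bbbb...........##########.....###gggggggggg......g....
######............#########r......#.ggggggggggg...gr.....
##...##...........#########rrr......ggggggggggggggr......
###...#...........#rrr#rrrrrr......#.gggggggggggggg......
###...##..........rrrrrrrrrr........#.gggggggggggg.......
##...###.....
[... 156 characters left out ...]
....
###########....rrrrr.....#.####......###.ggggg...........
###########.grrrrr####....####.....##.#..ggg.............
#########.rrrrrrr####......##.....#.....gg...............
#########.rrg.#######............##....g.................
#########################.......#........................
##########################......#........................
##########################........#......................
#########################........##......................
########################.........#.......................
##########..############.................................
########........#######..................................
#########..........###...................................
```

```bash
python3 - <<'E'
from h import *
for a in (0,.2,.3,.4,.5,.6,.8):
    t=np.pi*1.25-a; e=np.array([-85+53*np.cos(t),0,83+53*np.sin(t)])
    print(a,e.round(),[(proj("side",case(e+[0,y,0]))[0]-[238,178]).round(1) for y in(-14,0,14)])
E
```

```text
0 [-122.    0.   46.] [array([12.2, 27.2]), array([15. , 23.7]), array([17.8, 20.2])]
0.2 [-129.    0.   54.] [array([ 9.6, 24. ]), array([12.4, 20.5]), array([15.2, 17.1])]
0.3 [-132.    0.   58.] [array([ 8.4, 22.4]), array([11.3, 18.9]), array([14.1, 15.4])]
0.4 [-134.    0.   63.] [array([ 7.5, 20.7]), array([10.3, 17.2]), array([13.1, 13.8])]
0.5 [-136.    0.   68.] [array([ 6.6, 19. ]), array([ 9.5, 15.5]), array([12.3, 12.1])]
0.6 [-137.    0.   73.] [array([ 6. , 17.3]), array([ 8.9, 13.8]), array([11.7, 10.4])]
0.8 [-138.    0.   84.] [array([ 5.2, 14. ]), array([ 8.1, 10.5]), array([11. ,  7.1])]
```

Emit:
arm_command(gripper=[0, 0, 0], slide=[[0, 0, 0.3], [0.1, 0, 0.5], [0.1, 0, 0.5]], turn=[[0, 0, 0], [0, 0, 0], [0, 0, 0]])

```text
clock: 17.48
position: [0.4333, -0.1878, 0.0603]
tool_rot: [3.142, 0.0, -0.511]
force: [0.1, -0.4, -0.5]
grip_width: -0.0004
```

Emit:
arm_command(gripper=[0, 0, 0], slide=[[0.1, 0, 0.3], [0.2, 0, 0.5], [0.2, 0, 0.5]], turn=[[0, 0, 0], [0, 0, 0], [0, 0, 0]])

```text
clock: 17.85
position: [0.435, -0.1887, 0.0556]
tool_rot: [3.142, 0.0, -0.511]
force: [-2.0, 1.0, 9.0]
grip_width: 0.0002
```

```bash
cat > lk.py <<'E'
from h import *
from workcell import vision
import sys
st()
s=vision.grab_frame("side");cv2.imwrite(sys.argv[1],s)
for r in s.astype(int)[182:210,242:295]: print("".join("r" if p[2]-max(p[0],p[1])>60 else "g" if p[2]-p[0]>50 else "b" if p[0]-p[2]>60 else "#" if p.min()>120 else "." for p in r))
E
python3 lk.py pics/s9.png
```

```text
t 17.85 case mm [-125.1    0.    55.6] rot err [-0.   -0.02  0.06] F case [-2.23 -0.14  9.01] w 0.2
................############################.........
................##########################...........
................################gg#..###.............
...............################grg####...............
...............###############ggg####................
..............###############ggg##..ggr..............
...............#############ggg##.ggrggg.............
...............##########..#..##.gggggggg............
...............#########.....###gggggggggg......g....
#..............########r......#.ggggggggggg...gr.....
.###...........########rrr......ggggggggggggggg......
..##...........#######rrrg.....#.gggggggggggggg......
..###..........#####grrrr.......#.gggggggggggg.......
.####..........###rrrrrg...#.....#.gggggggggg........
#####...........rrrr#.....##......#.ggggggggg........
#####..........grrr.##...###......##.ggggggg.........
#####..........rr....#..###......###.ggggg...........
#######.......rrrg....#.##.....##.#..ggg.............
##########....rrg#.....##.....#..#..gg...............
###########.grrr##...........##....g.................
##########.rrrg####..................................
#########.rrrg########......#........................
########rrrg##########........#......................
#########g###########........##......................
####################.........#.......................
#######.....########.................................
#######.......#####..................................
######..........##...................................
```

Emit:
arm_command(gripper=[0, 0, 0, 0, 0], slide=[[-0.3, 0, -0.5], [-1, 0, -3], [-1, 0, -8], [-1, 0, -14], [-1, 0, -17]], turn=[[0, 0, 0], [0, 0, 0], [0, 0, 0], [0, 0, 0], [0, 0, 0]])

```text
clock: 18.52
position: [0.4268, -0.1841, 0.2285]
tool_rot: [-3.141, -0.003, -0.511]
force: [1.1, -0.4, -0.8]
grip_width: -0.0002
```

Emit:
arm_command(gripper=[0, 0], slide=[[0, 0, -3], [0, 0, -3]], turn=[[0, 0, 0], [0, 0, 0]])

```text
clock: 18.77
position: [0.4271, -0.1841, 0.2574]
tool_rot: [-3.141, -0.004, -0.511]
force: [0.2, -0.4, -0.8]
grip_width: 0.0001
```

```bash
python3 lk.py pics/s10.png; python3 - <<'E'
from h import *
from workcell import vision
m=vision.camera_model("wrist");w=vision.grab_frame("wrist");M=(m["mtx"],m["T"])
s=cv2.imread("pics/s10.png")
f=lambda p,x0,y0,x1,y1,k:cv2.resize(p[y0:y1,x0:x1],None,fx=k,fy=k,interpolation=cv2.INTER_CUBIC)
a=f(w,260,70,380,250,3.2);b=f(s,238,160,303,255,6)
h=max(a.shape[0],b.shape[0]); p=lambda i:np.pad(i,((0,h-i.shape[0]),(0,0),(0,0)))
cv2.imwrite("pics/c9.png",np.hstack([p(a),p(b)]))
for th in(.0,.012,.025):
  q=proj(M,case(sp(0,2,th)))[0]; r=proj("side",case(sp(0,2,th)+[0,17,0]))[0]
  print(th,"w",((q-[260,70])*3.2).round(),"side far",((r-[238,160])*6+[384,0]).round())
for a in (0,.15,.3,.5):
    t=np.pi*1.25-a; e=np.array([-85+53*np.cos(t),0,83+53*np.sin(t)])
    print(a,((proj(M,case(e))[0]-[260,70])*3.2).round(),((proj("side",case(e))[0]-[238,160])*6+[384,0]).round())
# lid height profile: hinge-far corner irrelevant; bystander change vs start
o=cv2.imread("pics/side.png")
for n,(x0,y0,x1,y1) in {"driver":(238,150,252,197),"tape":(315,280,350,310),"batt":(245,285,280,325)}.items():
    print(n,np.abs(o[y0:y1,x0:x1].astype(int)-s[y0:y1,x0:x1]).mean().round(1))
E
```

```text
t 18.77 case mm [-1.343e+02  2.000e-01  2.574e+02] rot err [0.05 0.2  0.07] F case [ 0.34 -0.3  -0.8 ] w 0.1
bbbb########################################.........
bbbb######################################...........
bbbb############################gg#..###.............
bbbb###########################grg####...............
bbb.##########################ggg####................
bbb.#########################ggg##..ggr..............
bbb.########################ggg##.gggggg.............
bbb######################..#..##.gggggggg............
bbb#####################.....###gggggggggg......g....
##.####################r........ggggggggggg...gr.....
..#####################rrr......ggggggggggggggg......
..####################rrrr.....#.gggggggggggggg......
..##################grrrg.......#.gggggggggggg.......
.#################rrrrrg...#.....#.gggggggggg........
################rrrr#.....##......#.ggggggggg........
##############..rrr.#....###.......#.ggggggg.........
#############.grr....#..###......###..gggg...........
############..rrrg....#.##.....##.#..ggg.............
###########..rrrg#.....##.....#..#..gg...............
###########.rrrr##...........##....gg................
#########..rrrg####..................................
#########rrrr.########......#........................
########rrr.##########........#......................
#########.###########........##......................
####################.........#.......................
####################.................................
###################..................................
##################...................................
0.0 w [190.  68.] side far [627. 143.]
0.012 w [190.  66.] side far [628. 139.]
0.025 w [190.  64.] side far [628. 136.]
0 [189. 288.] [474. 250.]
0.15 [189. 308.] [462. 236.]
0.3 [190. 326.] [452. 221.]
0.5 [190. 346.] [441. 201.]
driver 12.9
tape 3.1
batt 3.5
```

View pics/c9.png

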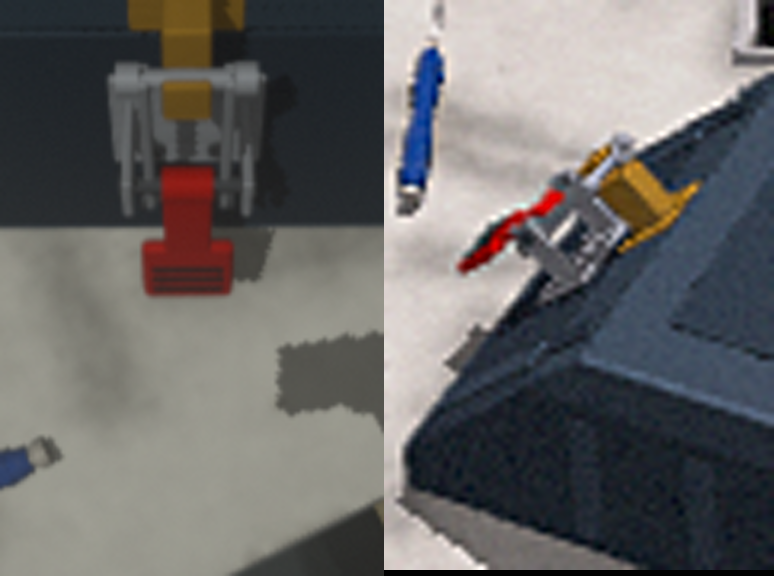

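```bash
python3 -c "
from workcell import job_done
print(job_done())"
```

```text
the job is handed in; nothing more can be done
None
```

I closed the lid onto its seal, hooked the bar in the keeper and pressed the lever shut, then backed the arm clear and handed the job in at about 19 s. It gave no verdict.

- **Lid:** pressed down with about 12 N at the highest reading. In the last views the bar and keeper sit where they should with the lid home (near 0 rad). A tilt within the 0.016 rad limit is too small to read exactly from the pictures.
- **Hook:** the bar stopped at the backstop (about 7 N), the groove floor (about 10 N) and the lip (about 9 N), so it was in the groove. The last wrist picture shows it still behind the lip.
- **Lever:** about 0.04 rad in the last wrist picture, and it stayed there after the fingers left. The push gave almost no force reading until 9 N at the shut stop, below the 5 N I expected. The picture check above is therefore the main evidence that it is latched.
- **Bystanders:** the tape roll and battery look unchanged. The image comparison differed more around the screwdriver (12.9 against about 3). I put that down to the lever and loop, which crossed the same patch of the first image. I never moved near it, and it looks to be in its place.

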